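Change the nutrient feed over from one seed tray to the other

ROBOT

A 6-joint arm with a two-finger parallel gripper is mounted at the origin on the work surface. World frame = base frame: x ahead of the robot, y to its left, z up, the work surface at z = 0. Lengths are in m, angles in rad, forces in N, time in s.
With the tool pointing down it reaches from about 0.35 to 0.875 m from the base axis. Payload 4.2 kg.
Tool frame: the origin (TCP) lies at the very end of the fingers, on their centre line; the grasp point (between the pads) lies ctrl.tcp_to_grasp behind it (ctrl.tcp_to_grasp is the distance from the TCP to the grasp point, in m); z points along the fingers, y is the direction in which the jaws open and shut (so a half turn about z gives the same grasp; the last joint's range is limited). The gripper opens to 87 mm and grips with 3 to 60 N. Pads are 19 mm wide; open, the fingers measure 117 mm over their backs; the gripper's body (75 mm by 190 mm) begins 51 mm behind the grasp point.
Start: joints at [0.259, 0.385, 0.008, 0, -1.194, -0.259], TCP at [0.625, 0, 0.223] pointing down, gripper open.
Joint ranges: [-3.14, 3.14], [-1.21, 2.06], [-1.07, 1.41], [-3.16, 2.05], [-2.99, -0.16], [-3.1, 3.1]. Speed limits (rad/s): [2.79, 2.79, 3.14, 3.14, 3.14, 3.14].

INTERFACE

Orientations are given as a rotation vector (axis times angle).
In Python, from cell import ctrl gives the robot as it stands.
- The arm moves only by the tool move_arm, never from a script. Its argument "motion" is a list of rows, each an object with "translation": the shift along the tool's x, y, z in m, a list of three; "spin": the turn about the tool's z in degrees; "hand": the finger opening in m, from 0 to 0.087. A call has 1 to 12 rows; each row shifts and turns the commanded pose from where the row before left it, along the tool's axes as they then stand; what a row does not reach is not made up. A row lasts 1/8 s, in which the tool goes at most 62.5 mm and 10.7 degrees, less where a joint would pass 70% of its speed; a pose out of reach is approached as far as the arm can. A call with a gripper value outside its range is refused whole. The fingers move at their own pace and stop on an object; "newtons" is the grip in N (left out, the last holds). Time passes only in rows, so rows that do not move let the fingers close. It gives the time, the measured TCP pose, the force and the opening at its end, in the units of the state.
- ctrl.get_obs(): the state, without advancing time (a new reading comes with each control period).
- ctrl.capture(name): name is "scene" or "side" or "wrist"; returns a dict with "image" (420x560x3 uint8, blue, green, red), "depth" (420x560 float32, m along the optical axis (not along the pixel's ray), 0 where there is no reading), "vertical_fov" (degrees; the focal length in pixels is half the picture's height over the tangent of half this angle, whatever the lens; pixels are square), "cx", "cy" (the principal point, pixels), "position" and "rotation" of the camera in the world. Camera axes: x right, y up, looking along -z (the intrinsics and any distortion apply to the point x, -y, -z); pixel columns grow to the right and rows downward; lengths in m; the calibration is good to about 2 mm. A picture is of the moment at which its call begins.
- ctrl.close_job(): hands the job in, once; it reports no verdict.
Trained networks look in the newest picture that a camera, given by its name, has taken for a name from the list of things; names that differ only in an ending like _2 or _b are one class to them, and where a whole thing is asked for, a point or a joint stands for the part that bears it (a point fixed in the world has none). Each returns a list of dicts, best first, with "p" (0 to 1); they miss things now and then, are a little off and sometimes report something else, mostly with a low value. They report only what shows in the picture. A call takes as long as a camera call.
- ctrl.recognise(camera, label): "point" ([column, row] as shares, 0 to 1, of the picture: columns of its width, rows of its height, amid what is visible of it).
- ctrl.trace(camera, label): "region" (420x560 bool, what is visible of it) and "point" ([column, row] as shares, 0 to 1, of the picture: columns of its width, rows of its height, amid what is visible of it).
- ctrl.pinpoint(camera, label): "point" ([column, row] as shares, 0 to 1, of the picture: columns of its width, rows of its height: a listed point, or the origin of a listed thing).
The state is a dict: "clock": time; "joint_pos": joint angles; "dq": joint speeds; "joint_torque": joint torques, N m; "eef_pos": TCP position; "tcp_rot": TCP orientation; "contact_force": force on the tool from outside, world axes, zero at the start; "wrist_torque": the same for the moment, N m; "finger_gap": finger opening in m.
Only numpy, scipy, OpenCV 4.12 (cv2) and the standard library are available. Lean on these libraries where they do the work, as an engineer would, in place of code of your own. Each camera call takes 0.05 s, during which the arm holds its last target.

TASK

The tray of sprouts has had its share of nutrient solution, so change the feed over to the freshly sown tray beside it, opening before shutting so that the pump never works against two shut valves: first push the lever of the sown tray's valve fully open (lever along its pipe, against its stop), and only then push the lever of the sprout tray's valve fully shut (lever square across its pipe, against its stop). Push the levers with a fingertip or the outside of the fingers and do not grip them; leave the cup, the jar and the pot standing where they are, and finish with the hand clear.

Things in the scene. Friction and masses are not known exactly. Their poses are not given: they have to be found in the camera images.
- sprout_feed: Branch to the tray with small green sprouts in brown granules; left or right, drawn anew. Origin on the bench below the valve's stem axis; x along the pipe with the flow (away from the robot, to the tray), z up. Grey 26 mm pipe, centre 75 mm up; valve nuts 45 mm across, lever hub up to 128 mm. Green tray 374 x 236 x 55 mm, its near edge at x = 148 mm. Fixed.
- sown_feed: Branch to the freshly sown tray (brown granules, nothing green). Made exactly like the sprout branch, with the same origin and axes (origin on the bench below the valve's stem axis, x along the pipe to the tray); parallel to it, 250 mm to one side. Fixed.
- sprout_valve (a joint): Lever of the sprout tray's valve. 0 = shut: lever across its pipe, along the branch's -y (right). 1.571 = fully open: lever along its pipe, along +x (towards the tray). Opens anticlockwise seen from above; hard stop at each end; stays where left; takes about 0.4 N m (4 to 5 N at mid-sleeve). Starts at 1.2 to 1.571 (open).
- sown_valve (a joint): Lever of the sown tray's valve. 0 = shut: lever across its pipe, along the branch's -y (right). 1.571 = fully open: lever along its pipe, along +x (towards the tray). Opens anticlockwise seen from above; hard stop at each end; stays where left; takes about 0.4 N m (4 to 5 N at mid-sleeve). Starts at 0 to 0.15 (shut).
- sprout_valve_grip (a point): Middle of the black sleeve on the sprout tray's lever, 90 mm from the stem axis, 137 mm above the bench; x points outwards along the lever, z up. Sleeve 16 mm wide, 10 mm thick, from 45 to 129 mm from the axis. Highest thing below it: when open, a pipe nut 97 mm above the bench; when shut, the bench.
- sown_valve_grip (a point): Middle of the black sleeve on the sown tray's lever, 90 mm from the stem axis, 137 mm above the bench; x points outwards along the lever, z up. Sleeve 16 mm wide, 10 mm thick, from 45 to 129 mm from the axis. Highest thing below it: when open, a pipe nut 97 mm above the bench; when shut, the bench.
- header: Grey supply pipe, 32 mm (fittings 42 mm), 75 mm up, that both branches leave. Origin on the bench midway between the two stem axes, same axes as the branches. The pipe lies along y at x = -125 mm from y = -200 to 310 mm; a round gauge on it at y = 230 mm reaches 155 mm above the bench. Fixed.
- seed_cup_rim (a point): Clear sample cup, loose, 62 mm across, 45 mm high, standing between the two branches near the header (under 50 mm tall, so well below the levers). This point is the centre of its mouth. Not to be moved.
- seed_jar: Amber glass jar with white lid, loose, 54 mm across, 95 mm high, to the right of the right-hand branch; origin under its centre. Not to be moved.
- plug_pot: Black plastic plug pot, loose, 68 mm across the rim, 60 mm high, with a seedling in it, to the left of the left-hand branch; origin under its centre. Not to be moved.

How it is judged:
On the way, in this order (a step that is already met when the one before it is completed fails the run):
1. the sown tray's valve is pushed fully open while the sprout tray's valve is still open (more than 1.0 rad) (value of joint sown_valve above 1.48 rad and value of joint sprout_valve above 1 rad), for 0.2 s.
2. the sprout tray's valve is pushed fully shut, the sown tray's still being open (value of joint sprout_valve below 0.09 rad and value of joint sown_valve above 1.48 rad), for 0.2 s.
At the end, for the whole second after the job is handed in: The sown tray's valve is fully open (joint above 1.48 rad, within 5 degrees of its stop), the sprout tray's valve fully shut (below 0.09 rad, within 5 degrees of its stop), and both levers are at rest (all of step 2 and velocity of joint sown_valve between -0.05 and 0.05 rad/s and velocity of joint sprout_valve between -0.05 and 0.05 rad/s); the robot touches nothing.
It fails at once if a lever is gripped between the fingers (grasp point within 6 mm of the lever's middle line at its height, fingers touching it) ((contact force between the fingers and sprout_feed above 1 N and y of the grasp point in the frame of sprout_valve_grip between -0.006 and 0.006 m and x of the grasp point in the frame of sprout_valve_grip between -0.08 and 0.04 m and z of the grasp point in the frame of sprout_valve_grip between -0.04 and 0.014 m) or (contact force between the fingers and sown_feed above 1 N and y of the grasp point in the frame of sown_valve_grip between -0.006 and 0.006 m and x of the grasp point in the frame of sown_valve_grip between -0.08 and 0.04 m and z of the grasp point in the frame of sown_valve_grip between -0.04 and 0.014 m)).
It fails at once if both valves are more than half shut at once (value of joint each of sprout_valve, sown_valve below 0.75 rad).
It fails at once if the cup, the jar or the pot is lifted, tipped or moved by more than 20 mm (distance of any of seed_cup_rim, seed_jar, plug_pot from where it was at the start of the episode above 0.02 m).
It also fails if it takes over 50 s, if anything falls off the work surface, if the arm or the gripper's body presses on something with over 40 N, if the wrist force passes 120 N, or if a joint passes its speed limit or range.

## Working session

There is one attempt and no reset: what is moved stays moved. The work goes in short steps, Python scripts to look and compute and a tool call to move; the robot and the scene stay as the last step left them, time stands still between calls to the robot, and variables do not carry over. Pictures are saved under pics/ and viewed, and the job is handed in when it is done.

Besides the shell and the picture viewer there is one more tool, called after "Call:" by a JSON object that holds its "fn" and its "kwargs", one argument or row to a line. move_arm: Moves the arm, as the interface text tells. Its arguments: {"type":"object","properties":{"motion":{"type":"array","items":{"type":"object","properties":{"translation":{"type":"array","items":{"type":"number"}},"spin":{"type":"number"},"hand":{"type":"number"}}}},"newtons":{"type":"number"}},"required":["motion"]}

```bash
ls; mkdir -p pics; cat > h.py <<'E'
import numpy as np, cv2
from cell import ctrl
def proj(c,P):
    P=np.atleast_2d(P); R=np.array(c["rotation"]); 
    if R.ndim==1: R=cv2.Rodrigues(R)[0]
    q=(P-np.array(c["position"]))@R
    f=210/np.tan(np.radians(c["vertical_fov"]/2))
    return np.c_[c["cx"]+f*q[:,0]/-q[:,2], c["cy"]-f*q[:,1]/-q[:,2]]
def unproj_z(c,uv,z):
    R=np.array(c["rotation"])
    if R.ndim==1: R=cv2.Rodrigues(R)[0]
    f=210/np.tan(np.radians(c["vertical_fov"]/2))
    d=R@np.array([(uv[0]-c["cx"])/f,-(uv[1]-c["cy"])/f,-1.]); p=np.array(c["position"])
    return p+d*(z-p[2])/d[2]
E
python3 - <<'E'
from h import *
print(ctrl.get_obs(), ctrl.tcp_to_grasp)
H=dict(sprout_feed=0,sown_feed=0,sprout_valve_grip=.137,sown_valve_grip=.137,header=0,seed_cup_rim=.045,seed_jar=0,plug_pot=0)
for n in ["scene","side"]:
    c=ctrl.capture(n); cv2.imwrite(f"pics/{n}0.png",c["image"]); print({k:v for k,v in c.items() if k not in("image","depth")})
    for l,z in H.items():
        for r in ctrl.pinpoint(n,l)[:2]:
            uv=np.array(r["point"])*[560,420]; print(n,l,round(r["p"],2),uv.round(1),unproj_z(c,uv,z).round(4))
E
```

```text
pics
{'clock': 0.0, 'joint_pos': array([ 2.58616842e-01,  3.85515989e-01,  6.65053881e-03, -5.09517836e-04,
       -1.19396715e+00, -2.58593256e-01]), 'dq': array([0.00055308, 0.00136692, 0.00020735, 0.00035338, 0.00064192,
       0.00098313]), 'joint_torque': array([ 5.69075401e-04, -3.90661991e+01,  1.87403029e+01,  4.22001421e+00,
        1.09914420e-02, -1.81494070e-04]), 'eef_pos': array([6.24413182e-01, 3.61113951e-05, 2.21492181e-01]), 'tcp_rot': array([ 2.2201821 , -2.2205471 , -0.00225007]), 'contact_force': array([-0.46118005,  0.18109677,  0.83960309]), 'wrist_torque': array([ 0.02010748, -0.00637758,  0.00561296]), 'finger_gap': 0.08657875543525025} 0.0187
{'vertical_fov': 56.483677263737455, 'cx': 271.65839140846157, 'cy': 204.87748425752545, 'position': array([1.20444102, 0.36471861, 0.64864297]), 'rotation': array([0.58719671, 0.98258116, 1.88482763])}
scene sown_feed 0.7 [339.1 251.7] [0.4824 0.1632 0.    ]
scene sprout_valve_grip 0.82 [218.5 204.5] [ 0.6156 -0.0941  0.137 ]
scene sown_valve_grip 0.82 [307.  199.8] [0.4996 0.0756 0.137 ]
scene seed_cup_rim 0.66 [305.6 232.6] [0.5059 0.0802 0.045 ]
scene seed_jar 0.91 [182.5 212.4] [ 0.5393 -0.2833  0.    ]
scene plug_pot 0.56 [185.7 213.4] [ 0.5388 -0.2723  0.    ]
{'vertical_fov': 42.36146328116838, 'cx': 278.9986175049227, 'cy': 217.23638434567613, 'position': array([0.26022816, 1.27103477, 0.84195824]), 'rotation': array([ 0.18474685, -1.49956748, -2.56621612])}
side sown_feed 0.35 [260.5 191.5] [ 0.6853 -0.3661  0.    ]
side sprout_valve_grip 0.53 [259.7 191.4] [ 0.6187 -0.1001  0.137 ]
side sown_valve_grip 0.71 [292.4 223.2] [0.4909 0.0673 0.137 ]
side seed_cup_rim 0.45 [286.7 254.6] [0.5054 0.0786 0.045 ]
side seed_jar 0.69 [297.1 210.7] [ 0.5354 -0.2488  0.    ]
side plug_pot 0.96 [251.  319.4] [0.5497 0.3016 0.    ]
```

```bash
python3 - <<'E'
import cv2
for n in["scene","side"]:
    cv2.imwrite(f"pics/{n}0b.png",cv2.resize(cv2.imread(f"pics/{n}0.png"),(800,600)))
E
```

```text
(no output)
```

View pics/scene0b.png

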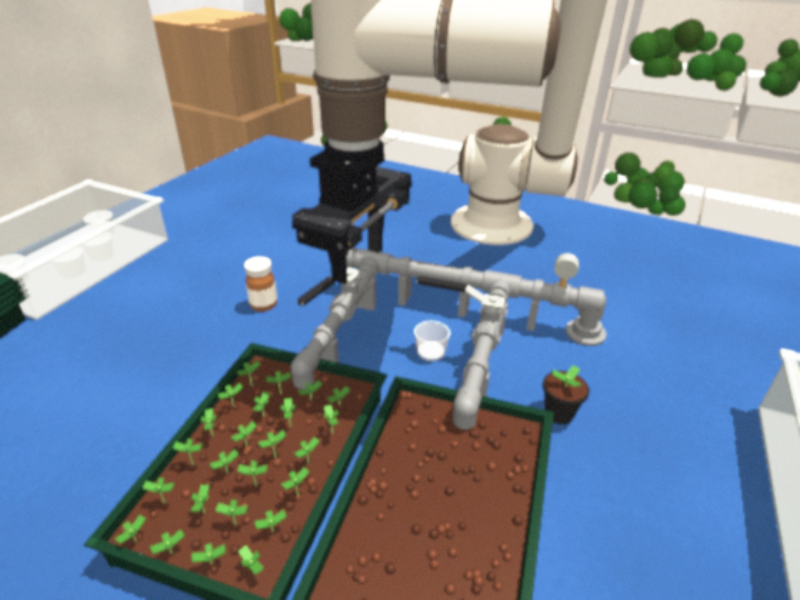

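View pics/side0b.png

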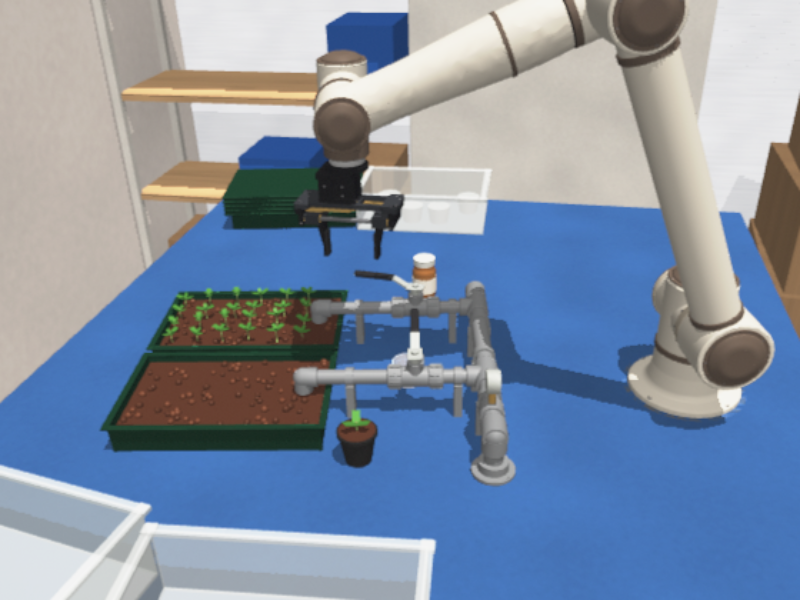

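```bash
cat >> h.py <<'E'
def unp(c,uv,z): return unproj_z(c,np.array(uv)*0.7,z)[:2].round(4)
def overlay(c,x,y,th,q1,q2,name,crop,S=4):
    # x,y header origin; q1 sown(left), q2 sprout(right)
    im=cv2.resize(c["image"],None,fx=S,fy=S,interpolation=cv2.INTER_CUBIC)
    T=lambda p:np.array([x+np.cos(th)*p[0]-np.sin(th)*p[1],y+np.sin(th)*p[0]+np.cos(th)*p[1],p[2]])
    def line(a,b,col):
        p=(proj(c,[T(a),T(b)])+.5)*S-.5
        cv2.line(im,tuple(int(v) for v in p[0]),tuple(int(v) for v in p[1]),col,1,cv2.LINE_AA)
    for s,q in((1,q1),(-1,q2)):
        yy=.125*s
        line((0,yy,0),(0,yy,.128),(0,255,255)); line((-.125,yy,.088),(.16,yy,.088),(255,0,255))
        d=np.array([np.sin(q),-np.cos(q)]); n=np.array([-d[1],d[0]])
        for w in(-.008,.008):
            a=d*.045+n*w;b=d*.129+n*w
            line((a[0],yy+a[1],.142),(b[0],yy+b[1],.142),(0,0,255))
        for w in (.045,.129):
            a=d*w-n*.008;b=d*w+n*.008
            line((a[0],yy+a[1],.142),(b[0],yy+b[1],.142),(0,0,255))
        line((.148,yy-.118,.055),(.148,yy+.118,.055),(0,255,0))
    line((-.125,-.2,.091),(-.125,.31,.091),(255,0,255))
    u0,v0,u1,v1=[k*S for k in crop]
    cv2.imwrite(name,im[v0:v1,u0:u1])
E
python3 - <<'E'
from h import *
x,y,th=0.505,0.035,np.radians(5)
x,y,th=0.4960,0.038,np.radians(2)
c=ctrl.capture("scene"); overlay(c,x,y,th,.05,1.3,"pics/o1.png",(190,150,390,300))
c=ctrl.capture("side"); overlay(c,x,y,th,.05,1.3,"pics/o2.png",(190,170,390,320))
E
```

```text
(no output)
```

View pics/o1.png

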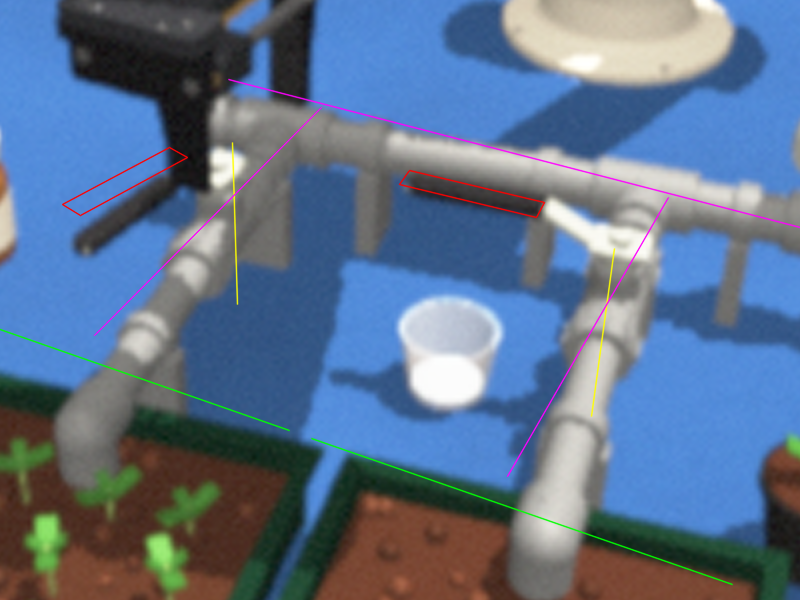

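View pics/o2.png

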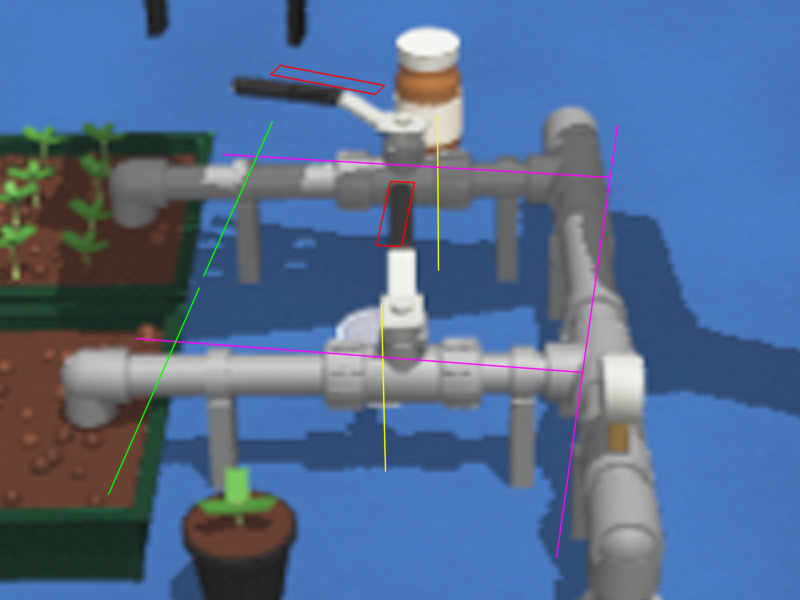

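```bash
cat > fit.py <<'E'
from h import *
from scipy.optimize import least_squares
sc=dict(crop=(190,150),pts=[("h",1,(628,236)),("h",-1,(226,166)),("s",1,.129,(406,185)),("s",1,.045,(545,212)),("s",-1,.129,(84,243)),("t",-.007,(318,452)),("t",.007,(345,458)),("t",.243,(785,555))])
sd=dict(crop=(190,170),pts=[("h",1,(402,306)),("h",-1,(405,121)),("s",1,.129,(402,182)),("s",1,.045,(402,250)),("s",-1,.129,(238,85)),("s",-1,.045,(340,97)),("t",.243,(155,510)),("t",-.243,(212,135))])
def pts(L,p):
    x,y,th,q1,q2=p; out=[]
    for e in L:
        if e[0]=="h": l=(0,.125*e[1],.135)
        elif e[0]=="t": l=(.148,e[1],.055)
        else:
            q=q1 if e[1]==1 else q2
            l=(e[2]*np.sin(q),.125*e[1]-e[2]*np.cos(q),.137)
        out.append((x+np.cos(th)*l[0]-np.sin(th)*l[1],y+np.sin(th)*l[0]+np.cos(th)*l[1],l[2]))
    return np.array(out)
C={n:ctrl.capture(n) for n in("scene","side")}
def res(p):
    r=[]
    for n,s in(("scene",sc),("side",sd)):
        m=np.array([np.array(e[-1])/4+s["crop"] for e in s["pts"]])
        r.append((proj(C[n],pts(s["pts"],p))-m).ravel())
    return np.concatenate(r)
o=least_squares(res,[.5,.04,0,.05,1.3],loss="soft_l1")
print(o.x.round(4)); print(res(o.x).reshape(-1,2).round(1).tolist())
x,y,th,a,b=o.x
for s in(1,-1): print("stem",x-np.sin(th)*.125*s,y+np.cos(th)*.125*s)
overlay(C["scene"],*o.x,"pics/o3.png",(190,150,390,300)); overlay(C["side"],*o.x,"pics/o4.png",(190,170,390,320))
E
python3 fit.py
```

```text
[0.5007 0.0409 0.1758 0.0066 1.3097]
[[-1.1, -2.5], [-2.1, -3.9], [0.2, -0.3], [0.4, -0.7], [-1.4, 1.8], [1.0, -1.3], [0.3, -1.4], [0.7, 0.3], [-0.4, -2.8], [-0.3, -3.1], [-0.3, 1.7], [-0.4, 1.0], [-1.2, 0.4], [0.9, 0.5], [-1.8, 2.2], [1.3, -0.7]]
stem 0.47886641277555314 0.16395224592859098
stem 0.5225865317178933 -0.08219517168871336
```

```bash
sleep 0
```

```text
(no output)
```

View pics/o3.png

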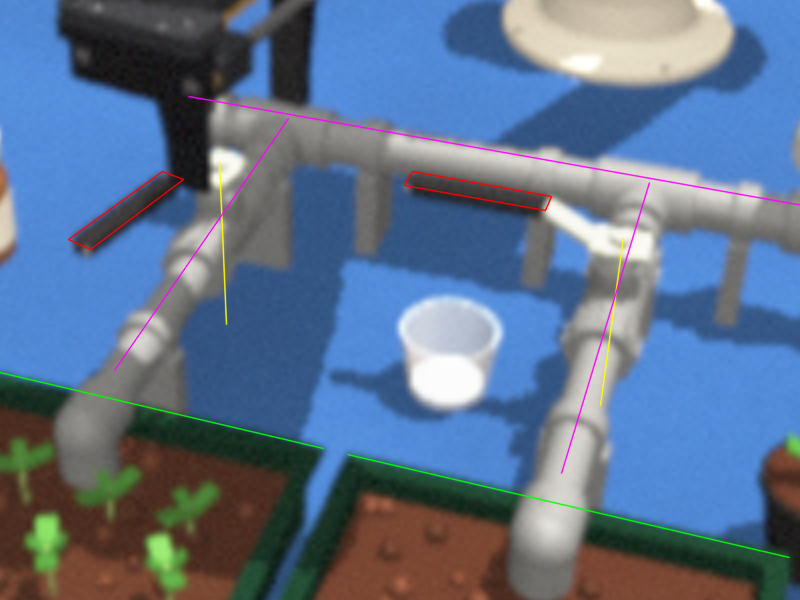

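View pics/o4.png

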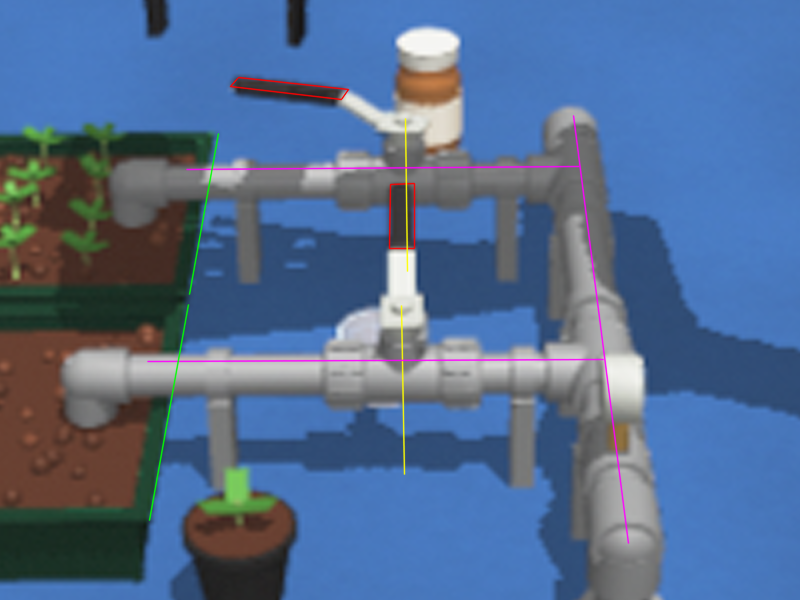

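The sown branch is on the left and the sprout branch on the right, yawed about 10°. The model overlay matches both levers to within a few mm. Next I'll compute the moves.

```bash
cat > plan.py <<'E'
from h import *
from scipy.spatial.transform import Rotation as Ro
X,Y,TH=.5007,.0409,.1758
def loc(lx,ly,z): return np.array([X+np.cos(TH)*lx-np.sin(TH)*ly,Y+np.sin(TH)*lx+np.cos(TH)*ly,z])
def rows(wps,start=None):
    "wps: (pos world, yaw world rad rel. to start orientation)"
    o=ctrl.get_obs(); p=o["eef_pos"]; R=Ro.from_rotvec(o["tcp_rot"]) if start is None else start
    R0=Ro.from_matrix([[0,-1,0],[-1,0,0],[0,0,-1]])
    print("now",p.round(4),"yaw deg",np.degrees((R*R0.inv()).as_rotvec()[2]).round(1),"F",o["contact_force"].round(1),"t",o["clock"])
    for P,yaw in wps:
        Rn=Ro.from_euler("z",yaw)*R0
        t=R.inv().apply(P-p); s=(R.inv()*Rn).as_rotvec()
        print((t*1000).round(1),"spin",np.degrees(s[2]).round(1)); p=P;R=Rn
def push(s,q,off,r=.09,z=.115,tq=None):
    "post centre beside lever s(+1 sown,-1 sprout) at angle q; off along +n (opening dir)"
    d=np.array([np.sin(q),-np.cos(q)]);n=np.array([np.cos(q),np.sin(q)])
    a=d*r+n*off
    return loc(a[0],.125*s+a[1],z),TH+(q if tq is None else tq)
E
python3 - <<'E'
from plan import *
P,y=push(1,0,-.045,z=.2); Q,_=push(1,0,-.045)
print(P,Q); rows([(P,y),(Q,y)])
E
```

```text
[0.45027223 0.06749023 0.2       ] [0.45027223 0.06749023 0.115     ]
now [0.625  0.     0.2226] yaw deg 0.0 F [ 0.2 -0.4  0.7] t 1.1
[-67.5 174.7  22.6] spin -10.1
[ 0.  0. 85.] spin 0.0
```

Call:
{"fn": "move_arm", "kwargs": {
  "motion": [
    {"translation": [-17,0,0],"spin": 0,"hand": 0}
  ],
  "newtons": 20
}}

```text
clock: 1.23
eef_pos: [0.6252, 0.0602, 0.2227]
tcp_rot: [2.215, -2.228, 0.001]
contact_force: [0.9, 0.5, -0.2]
finger_gap: 0.0827
```

I wrote that row in mm by mistake. The per-row cap limited it to 62 mm in free air, so nothing was touched. I'll use metres from here on.

Call:
{"fn": "move_arm", "kwargs": {
  "motion": [
    {"translation": [0,0.045,0],"spin": 0,"hand": 0},
    {"translation": [0,0.045,0],"spin": 0,"hand": 0},
    {"translation": [0,0.045,0],"spin": 0,"hand": 0},
    {"translation": [-0.005,0.04,0],"spin": -10,"hand": 0},
    {"translation": [0,0,0],"spin": 0,"hand": 0},
    {"translation": [0,0,0],"spin": 0,"hand": 0}
  ],
  "newtons": 20
}}

```text
clock: 1.98
eef_pos: [0.4507, 0.0678, 0.2231]
tcp_rot: [-2.405, 2.019, -0.001]
contact_force: [0.1, -0.4, -0.1]
finger_gap: 0.0252
```

```bash
python3 - <<'E'
from plan import *
print(ctrl.get_obs()["finger_gap"])
P,y=push(1,0,-.045,z=.2); Q,_=push(1,0,-.045)
rows([(Q,y)])
for n in["side","wrist"]:
    c=ctrl.capture(n); cv2.imwrite(f"pics/{n}1.png",c["image"])
E
```

```text
0.025188601477306567
now [0.4507 0.0678 0.2231] yaw deg 10.0 F [ 0.1 -0.4 -0.1] t 1.975
[  0.2   0.6 108.1] spin -0.1
```

View pics/side1.png

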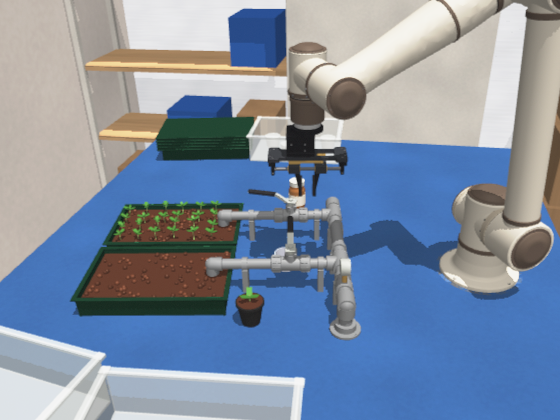

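View pics/wrist1.png

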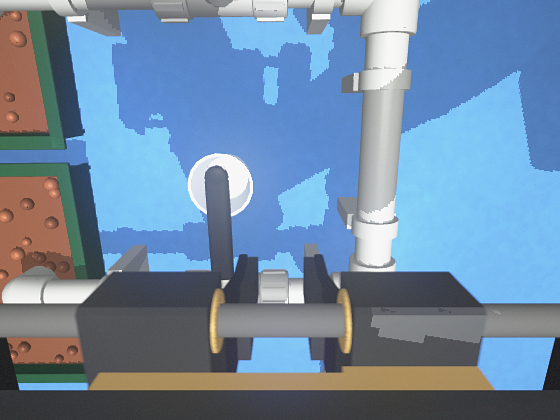

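The wrist view shows the lever (column ~215) to the left of the fingers, and the fingers are still closing. I'll let them shut, then descend.

Call:
{"fn": "move_arm", "kwargs": {
  "motion": [
    {"translation": [0,0,0],"spin": 0,"hand": 0},
    {"translation": [0,0,0],"spin": 0,"hand": 0},
    {"translation": [0,0,0],"spin": 0,"hand": 0},
    {"translation": [0,0,0.03],"spin": 0,"hand": 0},
    {"translation": [0,0,0.03],"spin": 0,"hand": 0},
    {"translation": [0,0,0.025],"spin": 0,"hand": 0},
    {"translation": [0,0,0.023],"spin": 0,"hand": 0},
    {"translation": [0,0,0],"spin": 0,"hand": 0}
  ]
}}

```text
clock: 3.08
eef_pos: [0.4489, 0.0669, 0.1132]
tcp_rot: [2.403, -2.017, -0.003]
contact_force: [-0.0, -0.0, 0.7]
finger_gap: 0.0006
```

```bash
python3 - <<'E'
from plan import *
print(ctrl.get_obs()["finger_gap"])
qs=np.radians(np.arange(0,100,10)[:10])
rows([push(1,0,-.022)]+[push(1,q,-.022) for q in qs[1:]])
for n in["side","scene","wrist"]:
    c=ctrl.capture(n); cv2.imwrite(f"pics/{n}2.png",c["image"][140:320,180:400].repeat(3,0).repeat(3,1) if n!="wrist" else c["image"])
E
```

```text
0.0005870266831850197
now [0.4489 0.0669 0.1132] yaw deg 10.0 F [-0.  -0.   0.7] t 3.075
[ -0.4 -24.4  -1.9] spin -0.1
[  2.5 -16.    0. ] spin -10.0
[  2.5 -16.    0. ] spin -10.0
[  2.5 -16.    0. ] spin -10.0
[  2.5 -16.    0. ] spin -10.0
[  2.5 -16.    0. ] spin -10.0
[  2.5 -16.    0. ] spin -10.0
[  2.5 -16.    0. ] spin -10.0
[  2.5 -16.    0. ] spin -10.0
[  2.5 -16.    0. ] spin -10.0
```

View pics/side2.png

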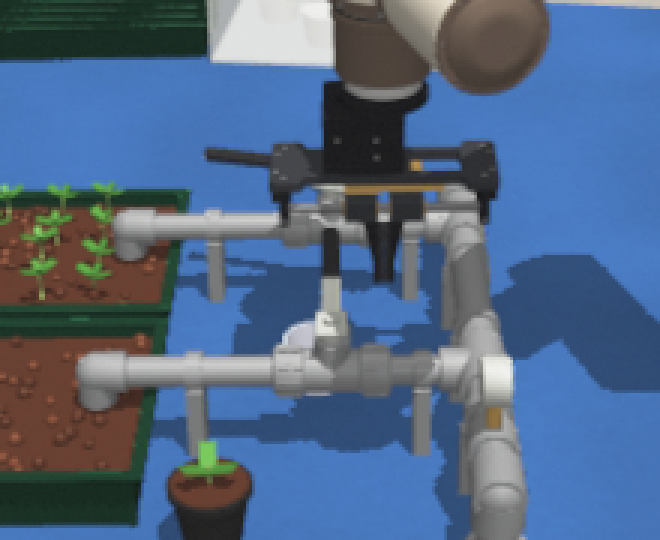

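View pics/scene2.png

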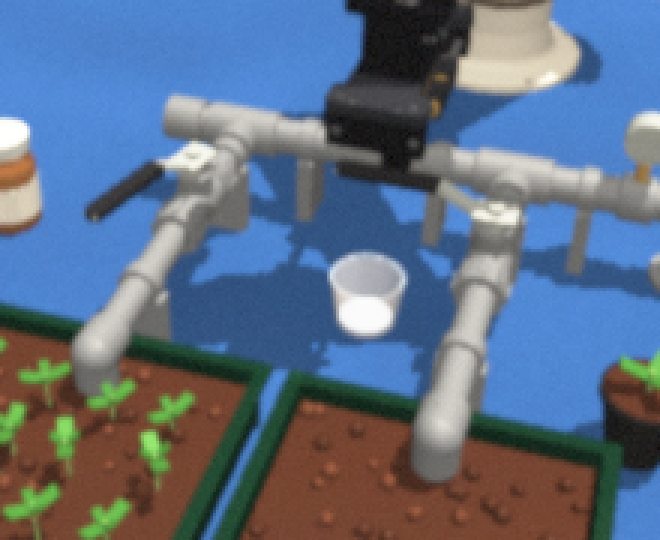

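View pics/wrist2.png

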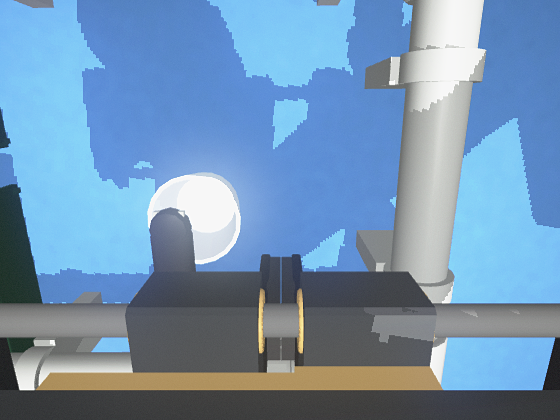

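Call:
{"fn": "move_arm", "kwargs": {
  "motion": [
    {"translation": [0,-0.012,-0.002],"spin": 0,"hand": 0},
    {"translation": [0,-0.012,0],"spin": 0,"hand": 0},
    {"translation": [0.0025,-0.016,0],"spin": -10,"hand": 0},
    {"translation": [0.0025,-0.016,0],"spin": -10,"hand": 0},
    {"translation": [0.0025,-0.016,0],"spin": -10,"hand": 0},
    {"translation": [0,0,0],"spin": 0,"hand": 0}
  ]
}}

```text
clock: 3.98
eef_pos: [0.5214, 0.0811, 0.1163]
tcp_rot: [2.846, -1.33, -0.001]
contact_force: [-0.9, 0.1, -0.3]
finger_gap: 0.0006
```

```bash
python3 - <<'E'
from plan import *
rows([push(1,np.radians(q),-.022) for q in range(40,100,10)])
for n in["side"]:
    c=ctrl.capture(n); cv2.imwrite(f"pics/{n}3.png",c["image"][140:320,180:400].repeat(3,0).repeat(3,1) if n!="wrist" else c["image"])
E
```

```text
now [0.5214 0.0811 0.1163] yaw deg 39.9 F [-0.9  0.1 -0.3] t 3.975
[  1.6 -14.8   1.3] spin -10.2
[  2.5 -16.    0. ] spin -10.0
[  2.5 -16.    0. ] spin -10.0
[  2.5 -16.    0. ] spin -10.0
[  2.5 -16.    0. ] spin -10.0
[  2.5 -16.    0. ] spin -10.0
```

View pics/side3.png

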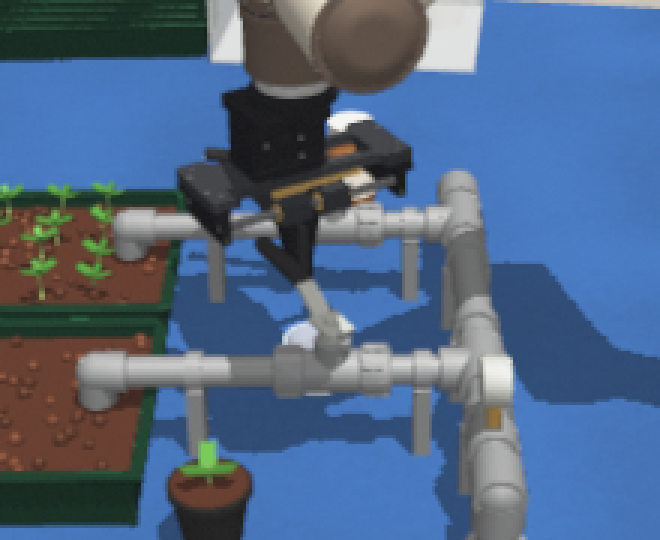

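The lever is turning with the finger, at about 30°. I'll keep pushing.

Call:
{"fn": "move_arm", "kwargs": {
  "motion": [
    {"translation": [0.0018,-0.015,0],"spin": -10,"hand": 0},
    {"translation": [0.0025,-0.016,0],"spin": -10,"hand": 0},
    {"translation": [0.0025,-0.016,0],"spin": -10,"hand": 0},
    {"translation": [0.0025,-0.016,0],"spin": -10,"hand": 0},
    {"translation": [0.0025,-0.016,0],"spin": -10,"hand": 0},
    {"translation": [0.0025,-0.016,0],"spin": -10,"hand": 0},
    {"translation": [0,0,0],"spin": 0,"hand": 0}
  ]
}}

```text
clock: 4.9
eef_pos: [0.5713, 0.1579, 0.1164]
tcp_rot: [3.13, 0.269, -0.0]
contact_force: [-0.6, -1.6, -0.8]
finger_gap: 0.0005
```

```bash
python3 - <<'E'
from plan import *
rows([push(1,np.pi/2,-.020)])
for n in["side","scene"]:
    c=ctrl.capture(n); cv2.imwrite(f"pics/{n}4.png",c["image"][140:320,180:400].repeat(3,0).repeat(3,1) if n!="wrist" else c["image"])
E
```

```text
now [0.5713 0.1579 0.1164] yaw deg 99.8 F [-0.6 -1.6 -0.8] t 4.9
[-0.  -2.2  1.4] spin -0.3
```

View pics/side4.png

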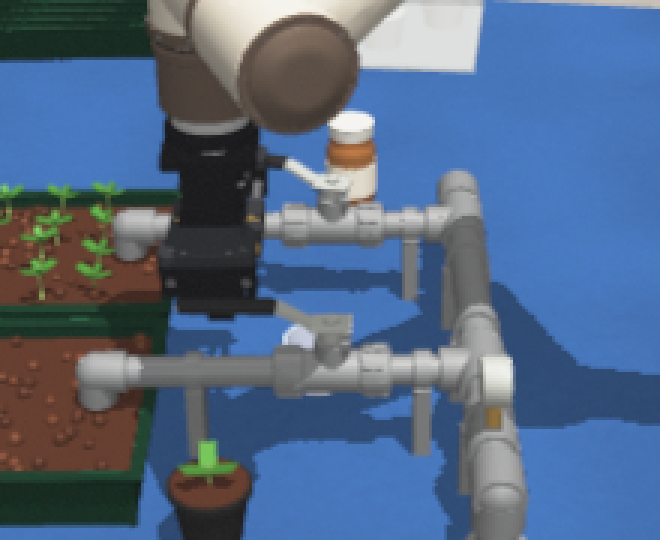

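View pics/scene4.png

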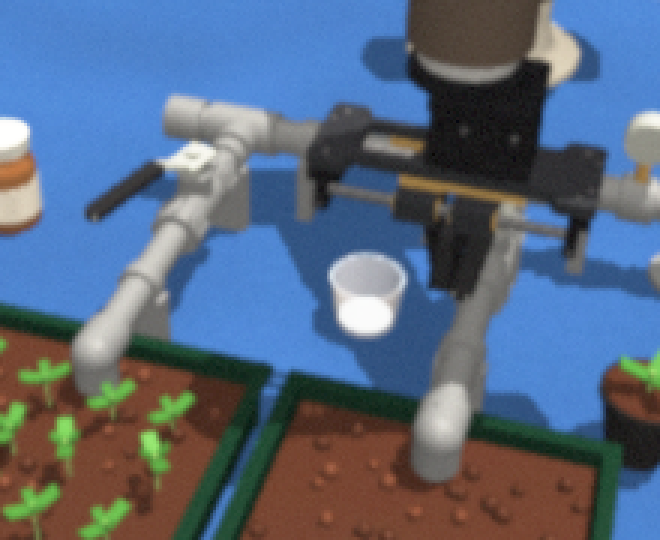

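Almost open. Now I'll push in small steps along −y and watch the force for the stop.

Call:
{"fn": "move_arm", "kwargs": {
  "motion": [
    {"translation": [0,-0.004,0],"spin": 0,"hand": 0},
    {"translation": [0,0,0],"spin": 0,"hand": 0}
  ]
}}

```text
clock: 5.25
eef_pos: [0.5713, 0.1616, 0.1167]
tcp_rot: [3.13, 0.272, 0.002]
contact_force: [2.0, -4.0, -2.4]
finger_gap: 0.0008
```

Call:
{"fn": "move_arm", "kwargs": {
  "motion": [
    {"translation": [0,-0.004,0],"spin": 0,"hand": 0},
    {"translation": [0,0,0],"spin": 0,"hand": 0}
  ]
}}

```text
clock: 5.5
eef_pos: [0.5711, 0.1624, 0.1167]
tcp_rot: [3.125, 0.271, 0.0]
contact_force: [7.3, -13.6, -1.6]
finger_gap: 0.0004
```

Call:
{"fn": "move_arm", "kwargs": {
  "motion": [
    {"translation": [0,-0.003,0],"spin": 0,"hand": 0},
    {"translation": [0,0,0],"spin": 0,"hand": 0}
  ]
}}

```text
clock: 5.75
eef_pos: [0.571, 0.1626, 0.1167]
tcp_rot: [3.121, 0.27, -0.001]
contact_force: [11.0, -22.7, -3.0]
finger_gap: 0.0006
```

Hard stop: the position is stuck at y ≈ 0.1626 while the force has risen to about 25 N. I'll back off and check the angle.

Call:
{"fn": "move_arm", "kwargs": {
  "motion": [
    {"translation": [0,0.02,0],"spin": 0,"hand": 0},
    {"translation": [0,0.04,0],"spin": 0,"hand": 0},
    {"translation": [0,0.04,0],"spin": 0,"hand": 0},
    {"translation": [0,0,0],"spin": 0,"hand": 0}
  ]
}}

```text
clock: 6.25
eef_pos: [0.5871, 0.0689, 0.1168]
tcp_rot: [-3.129, -0.267, -0.001]
contact_force: [-0.0, 1.1, 0.4]
finger_gap: 0.0008
```

```bash
python3 - <<'E'
from plan import *
d=np.array([.571-X,.1626-Y]); print("local at stop",np.cos(TH)*d[0]+np.sin(TH)*d[1],-np.sin(TH)*d[0]+np.cos(TH)*d[1])
rows([push(-1,1.31,.045),push(-1,1.31,.022)]+[push(-1,np.radians(q),.022) for q in range(70,-10,-10)])
for n in["side","scene"]:
    c=ctrl.capture(n); overlay(c,X,Y,TH,np.pi/2,1.31,f"pics/{n}5.png",(190,150,390,300))
E
```

```text
local at stop 0.09050128822227092 0.10752905109834011
now [0.5871 0.0689 0.1168] yaw deg 99.8 F [-0.   1.1  0.4] t 6.25
[  9.2 117.1   1.7] spin 14.6
[-0. 23.  0.] spin 0.0
[1.6 8.  0. ] spin 5.1
[ 2.5 16.   0. ] spin 10.0
[ 2.5 16.   0. ] spin 10.0
[ 2.5 16.   0. ] spin 10.0
[ 2.5 16.   0. ] spin 10.0
[ 2.5 16.   0. ] spin 10.0
[ 2.5 16.   0. ] spin 10.0
[ 2.5 16.   0. ] spin 10.0
```

View pics/side5.png

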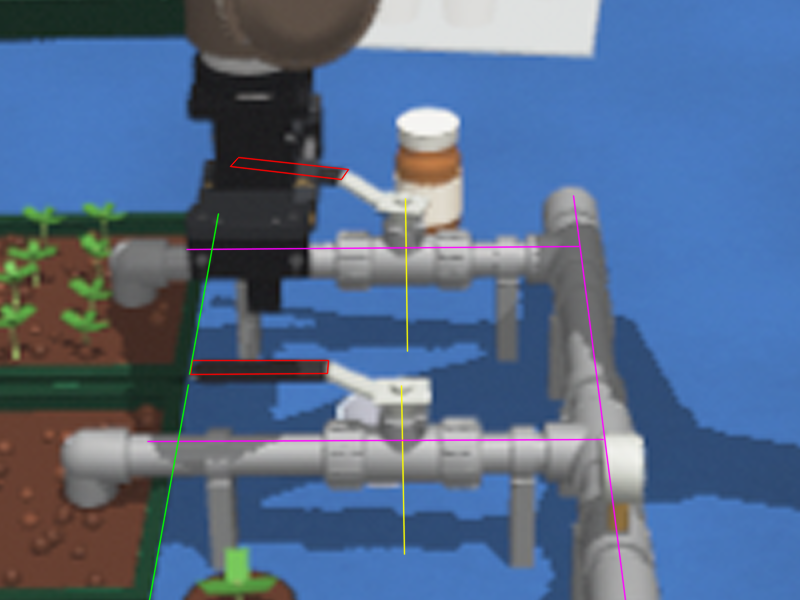

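View pics/scene5.png

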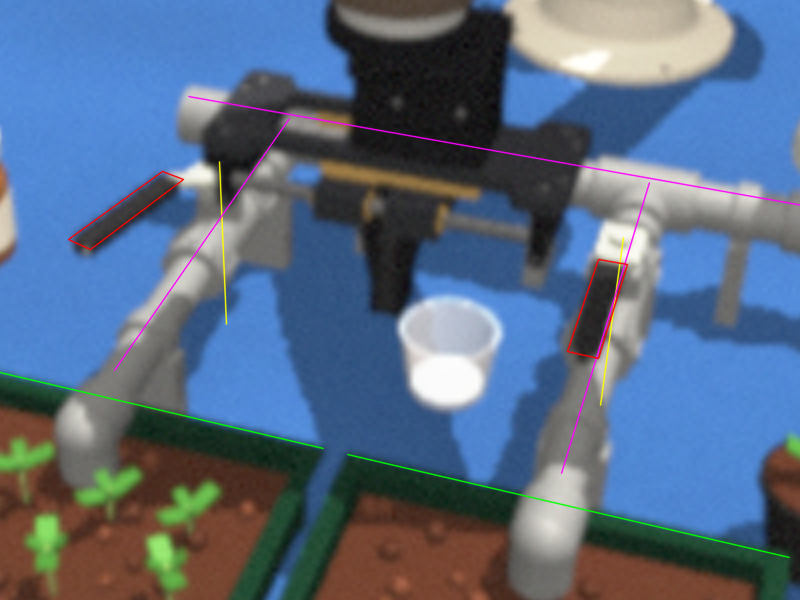

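The sown lever matches the 90° overlay in both views. Now the sprout lever: approach it, then push clockwise.

Call:
{"fn": "move_arm", "kwargs": {
  "motion": [
    {"translation": [0.003,0.04,0],"spin": 0,"hand": 0},
    {"translation": [0.003,0.04,0],"spin": 0,"hand": 0},
    {"translation": [0.003,0.037,0.001],"spin": 10,"hand": 0},
    {"translation": [0,0.012,0],"spin": 4.6,"hand": 0},
    {"translation": [0,0.011,0],"spin": 0,"hand": 0},
    {"translation": [0.0015,0.008,0],"spin": 5,"hand": 0},
    {"translation": [0.0025,0.016,0],"spin": 10,"hand": 0},
    {"translation": [0,0,0],"spin": 0,"hand": 0}
  ]
}}

```text
clock: 7.35
eef_pos: [0.6161, -0.0896, 0.1157]
tcp_rot: [-3.096, 0.529, -0.001]
contact_force: [0.6, 0.8, -0.3]
finger_gap: 0.0004
```

```bash
python3 - <<'E'
from plan import *
rows([push(-1,np.radians(q),.022) for q in range(50,-10,-10)])
for n in["side","scene"]:
    c=ctrl.capture(n); overlay(c,X,Y,TH,np.pi/2,np.radians(62),f"pics/{n}6.png",(190,150,390,300))
E
```

```text
now [ 0.6161 -0.0896  0.1157] yaw deg 70.6 F [ 0.6  0.8 -0.3] t 7.35
[ 1.8 18.9  0.7] spin 10.5
[ 2.5 16.   0. ] spin 10.0
[ 2.5 16.   0. ] spin 10.0
[ 2.5 16.   0. ] spin 10.0
[ 2.5 16.   0. ] spin 10.0
[ 2.5 16.   0. ] spin 10.0
```

View pics/side6.png

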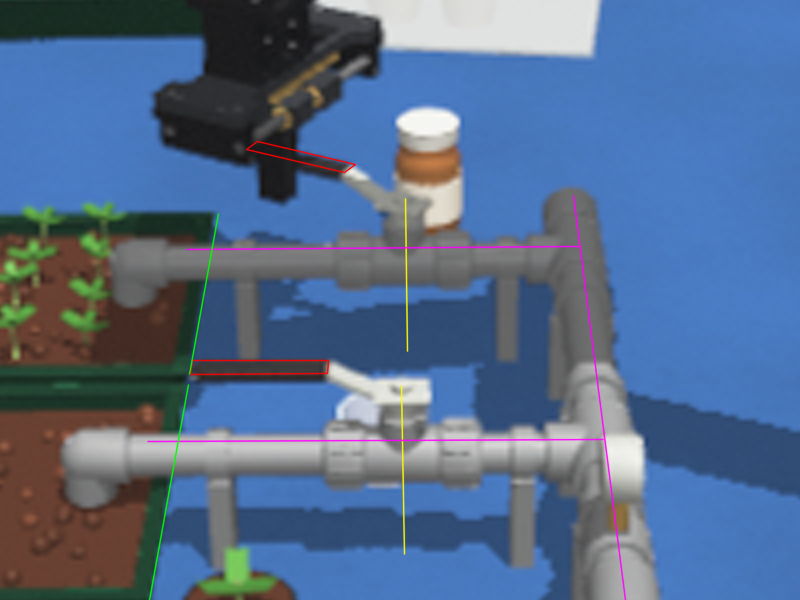

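View pics/scene6.png

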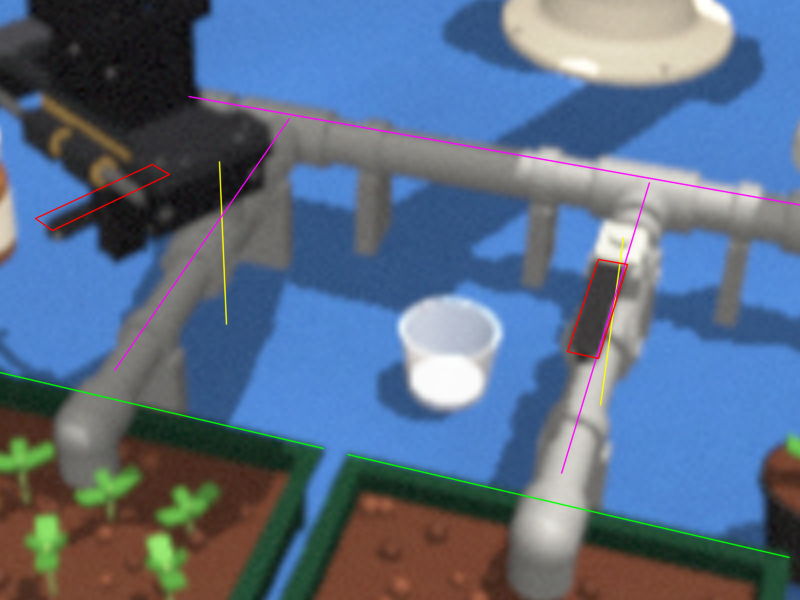

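The sprout lever is being pushed, at about 65°, and the sown lever is staying at its stop. I'll continue.

Call:
{"fn": "move_arm", "kwargs": {
  "motion": [
    {"translation": [0.002,0.019,0],"spin": 10.4,"hand": 0},
    {"translation": [0.0025,0.016,0],"spin": 10,"hand": 0},
    {"translation": [0.0025,0.016,0],"spin": 10,"hand": 0},
    {"translation": [0.0025,0.016,0],"spin": 10,"hand": 0},
    {"translation": [0.0025,0.016,0],"spin": 10,"hand": 0},
    {"translation": [0.0025,0.014,0],"spin": 10,"hand": 0},
    {"translation": [0,0,0],"spin": 0,"hand": 0}
  ]
}}

```text
clock: 8.32
eef_pos: [0.5623, -0.1676, 0.1162]
tcp_rot: [-2.41, 2.013, -0.003]
contact_force: [2.5, -0.8, -0.3]
finger_gap: 0.0001
```

```bash
python3 - <<'E'
from plan import *
rows([push(-1,0,.0175)])
for n in["side"]:
    c=ctrl.capture(n); overlay(c,X,Y,TH,np.pi/2,0,f"pics/{n}7.png",(190,150,390,300))
E
```

```text
now [ 0.5623 -0.1676  0.1162] yaw deg 10.3 F [ 2.5 -0.8 -0.3] t 8.325
[-1.1  6.7  1.2] spin 0.2
```

View pics/side7.png

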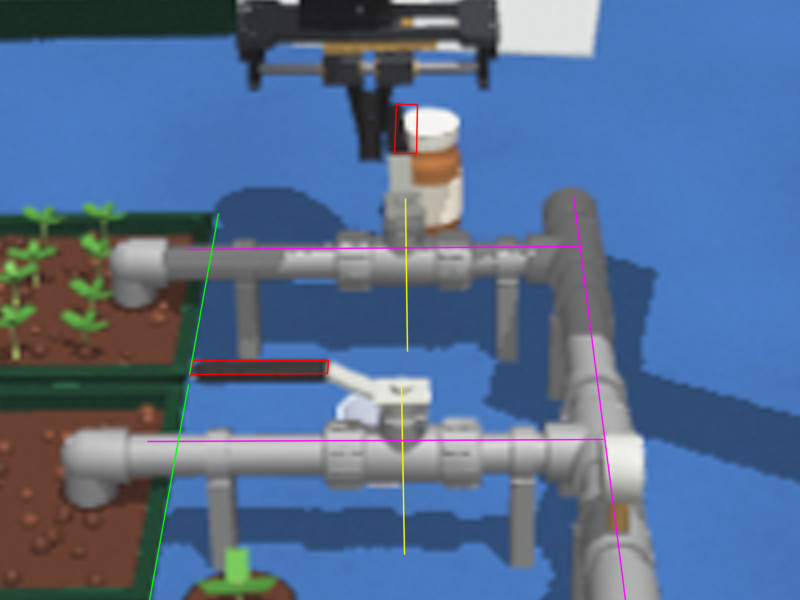

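Call:
{"fn": "move_arm", "kwargs": {
  "motion": [
    {"translation": [0,0.004,0],"spin": 0,"hand": 0},
    {"translation": [0,0.003,0],"spin": 0,"hand": 0},
    {"translation": [0,0,0],"spin": 0,"hand": 0}
  ]
}}

```text
clock: 8.75
eef_pos: [0.5566, -0.169, 0.1163]
tcp_rot: [-2.409, 2.014, -0.006]
contact_force: [4.2, -2.0, -0.4]
finger_gap: 0.0004
```

Call:
{"fn": "move_arm", "kwargs": {
  "motion": [
    {"translation": [0,0.003,0],"spin": 0,"hand": 0},
    {"translation": [0,0,0],"spin": 0,"hand": 0}
  ]
}}

```text
clock: 9.0
eef_pos: [0.5565, -0.169, 0.1166]
tcp_rot: [-2.406, 2.01, -0.014]
contact_force: [10.0, -1.4, -3.8]
finger_gap: 0.0005
```

Call:
{"fn": "move_arm", "kwargs": {
  "motion": [
    {"translation": [0,0.002,0],"spin": 0,"hand": 0},
    {"translation": [0,0,0],"spin": 0,"hand": 0}
  ]
}}

```text
clock: 9.25
eef_pos: [0.5565, -0.1691, 0.1167]
tcp_rot: [-2.404, 2.008, -0.019]
contact_force: [13.2, -0.2, -5.8]
finger_gap: 0.0002
```

Call:
{"fn": "move_arm", "kwargs": {
  "motion": [
    {"translation": [0,0.003,0],"spin": 0,"hand": 0},
    {"translation": [0,0,0],"spin": 0,"hand": 0},
    {"translation": [0,0,0],"spin": 0,"hand": 0}
  ]
}}

```text
clock: 9.62
eef_pos: [0.5564, -0.1691, 0.117]
tcp_rot: [-2.402, 2.005, -0.026]
contact_force: [18.6, 1.1, -9.8]
finger_gap: 0.0002
```

Call:
{"fn": "move_arm", "kwargs": {
  "motion": [
    {"translation": [0,-0.02,0],"spin": 0,"hand": 0},
    {"translation": [0,-0.03,0],"spin": 0,"hand": 0},
    {"translation": [0,0,-0.04],"spin": 0,"hand": 0},
    {"translation": [0,0,-0.05],"spin": 0,"hand": 0},
    {"translation": [0,0,-0.05],"spin": 0,"hand": 0},
    {"translation": [0,0,0],"spin": 0,"hand": 0},
    {"translation": [0,0,0],"spin": 0,"hand": 0}
  ]
}}

```text
clock: 10.5
eef_pos: [0.5948, -0.161, 0.2546]
tcp_rot: [2.407, -2.017, -0.004]
contact_force: [-0.8, -0.1, -0.6]
finger_gap: 0.0002
```

```bash
python3 - <<'E'
from plan import *
rows([])
for n in["side","scene"]:
    c=ctrl.capture(n); overlay(c,X,Y,TH,np.pi/2,0,f"pics/{n}8.png",(190,150,390,300))
E
```

```text
now [ 0.5948 -0.161   0.2546] yaw deg 10.1 F [-0.8 -0.1 -0.6] t 10.5
```

View pics/side8.png

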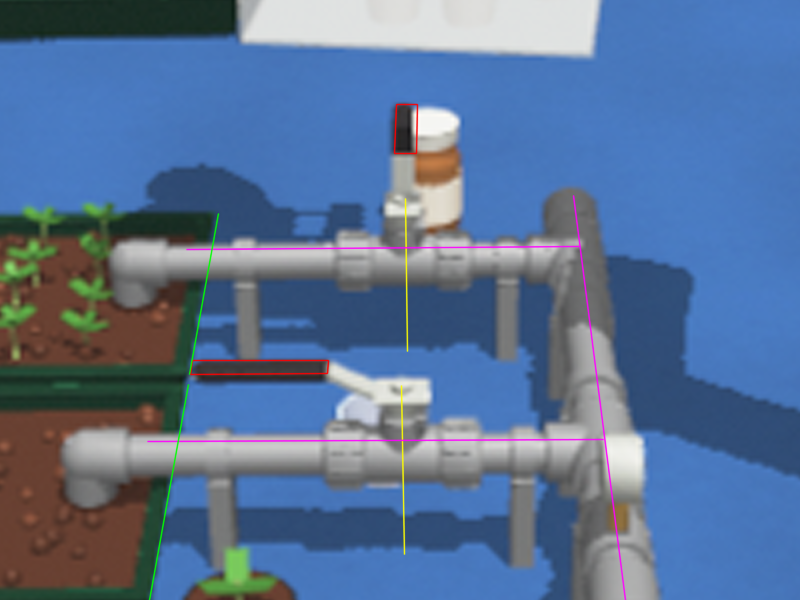

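View pics/scene8.png

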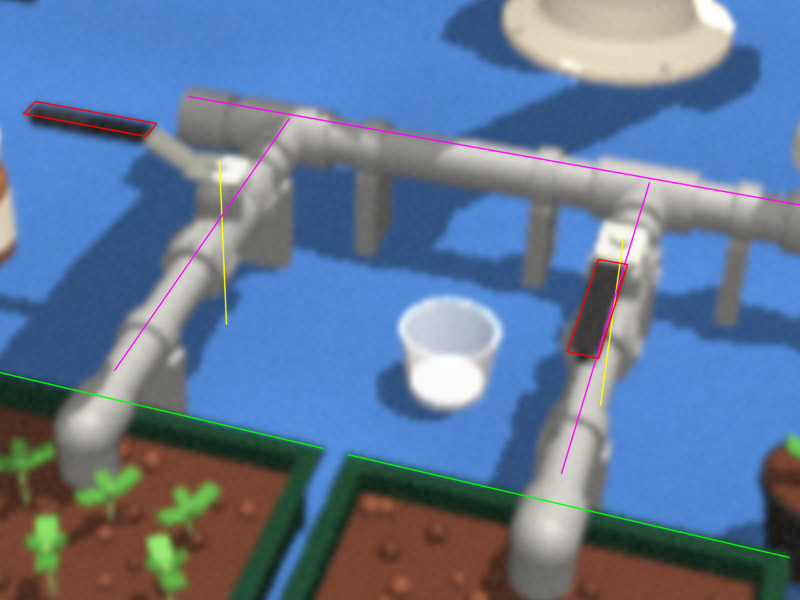

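Both levers match their stop-position overlays, and the cup, jar and pot haven't moved. The hand is clear, so I'm handing in.

```bash
python3 -c "
from cell import ctrl
print(ctrl.close_job())"
```

```text
the job is handed in; nothing more can be done
None
```

I opened the sown tray's valve (left branch) first, then shut the sprout tray's valve (right branch), and handed the job in at about 10.5 s. The report gave no verdict. I pushed both levers with the outside of the closed fingertips and never gripped them.

**Checks:**
- **Stops:** each lever was pushed until the fingers stopped moving while the force kept rising, to about 25 N on the sown lever and 21 N on the sprout lever. At the sprout stop the fingers were within about 1 mm of where the model put them.
- **Final pictures:** after backing off, both levers lined up with the modelled positions (sown at 90°, sprout at 0°) in the scene and side views.
- **Loose items:** the cup, the jar and what shows of the pot looked unmoved in the pictures; I did not measure them again.
- **Hand:** it finished about 0.25 m up with contact force near zero.

**Errors:**
- **Units slip:** my first move was written in millimetres instead of metres. The per-row limit held it to about 60 mm sideways in free air, and nothing was touched.
- **Network misreadings:** the networks' readings for the pot in the scene view and the sown branch in the side view were wrong. I located the branches and levers by fitting the known dimensions to points picked in both pictures, which left a few pixels of error.

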